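# Put the desk things back on their own mats

### The job

On this shared desk every thing has a dark rubber mat of its own outline, but the stapler, the paper-clip pot and the note block have been put back on one another's mats. Put each upright, centred and straight on its own mat: the stapler lengthwise along the oblong mat, the round clip pot on the round mat, and the square note block square on the square mat. Only one thing fits on a mat at a time, so use the empty cork mat for parking; tip nothing over, and leave the pen cup, calculator and tape roll where they are.

Things in the scene. Friction and masses are not known exactly. Their poses are not given: they have to be found in the camera images.
- stapler_mid (a point): grey and steel desk stapler lying flat on its base: 128 long (its x axis), 36 wide at the base (lowest 8 mm) and 30 wide at the top arm, 46 high, about 200 g. The point is at its centre, half-way up (23 above its underside). Either way round along its mat is fine. It starts lying across another thing's mat.
- clips_mid (a point): round paper-clip pot, grey plastic with a white lid with a dark middle: diameter 58, 64 high, upright (z axis up), about 120 g. The point is at its centre, half-way up (32 above its underside). It starts on another thing's mat.
- notes_mid (a point): block of square note paper in a square pale wooden holder: holder 56 x 56 and 24 high, the 50 x 50 paper standing above it to 42 high in all, about 150 g; its x and y axes run square to its sides. The point is at its centre, half-way up (21 above its underside). It starts on another thing's mat.
- mat_long: the stapler's mat: oblong dark rubber, 160 (its x axis) x 66, 4 thick, fixed to the desk, its top 4 mm above the desk; origin at the centre of its underside; lengthwise is along its x axis.
- mat_round: the clip pot's mat: round dark rubber, diameter 92, 4 thick, fixed to the desk, its top 4 mm above the desk; origin at the centre of its underside; its turn does not matter.
- mat_square: the note block's mat: square dark rubber, 88 x 88, 4 thick, fixed to the desk, its top 4 mm above the desk; origin at the centre of its underside; its x and y axes run square to its sides.
- mat_cork: the free spot: empty brown cork mat, 136 (its x axis) x 100, 4 thick, fixed to the desk, its top 4 mm above the desk; origin at the centre of its underside; for parking a thing on the way.
- pen_cup: bystander: white cup 90 high, 76 across, with three pens standing out to 140 high; origin at the centre of its underside. Leave it alone.
- calculator: bystander: flat grey pocket calculator, 125 (x) x 75 (y) x 15 high; origin at the centre of its underside. Leave it alone.
- tape_roll: bystander: roll of brown packing tape lying flat, outer diameter 100, hole 76, 45 high; origin at the centre of its underside. Leave it alone.

How it is judged:
By the outcome, as a careful person would: the job done as asked, in the order asked, and still so for the second after the job is handed in, with the robot touching nothing.
It also fails if it takes over 96 s, if anything falls off the work surface, if the arm or the gripper's body presses on something with over 40 N, if the wrist force passes 120 N, or if a joint passes its speed limit or range.

### The arm

A 6-joint arm with a two-finger parallel gripper is mounted at the origin on the work surface. World frame = base frame: x ahead of the robot, y to its left, z up, the work surface at z = 0. Lengths are in m, angles in rad, forces in N, time in s.
With the tool pointing down it reaches from about 0.25 to 0.725 m from the base axis. Payload 4 kg.
Tool frame: the origin (TCP) lies on the front face of the gripper's body, between the roots of the fingers; the fingertips stand 73 mm ahead of it and the grasp point (between the pads) lies bot.tcp_to_grasp ahead of it (bot.tcp_to_grasp is the distance from the TCP to the grasp point, in m); z points along the fingers, y is the line along which they close (so a half turn about z gives the same grasp; the last joint's range is limited). The gripper opens to 85 mm and grips with 20 to 120 N. Pads are 22 mm wide; open, the fingers measure 114 mm over their backs; the gripper's body (76 mm by 85 mm) begins 54 mm behind the grasp point. The pads swing forward as they close: fully open they stand 13 mm farther back than shut.
Start: joints at [-1.15, 0.241, 0.005, 1.335, 0, 1.571], TCP at [0.204, -0.456, 0.304] pointing down, gripper open.
Joint ranges: [-2.72, 2.72], [-1.05, 1.87], [-1.09, 1.28], [-1.99, 2.15], [-1.42, 1.44], [-3.14, 3.14]. Speed limits (rad/s): [2.79, 2.79, 3.14, 3.14, 3.14, 3.14].

### API

Orientations are given as a unit quaternion [x, y, z, w].
In Python, from workcell import bot gives the robot as it stands.
- The arm moves only by the shell command python3 -m jog 'ROWS' [OPENING]. ROWS is JSON, one flat list of numbers, 6 for each row, row after row: the shift along the world's x, y, z scaled (see below), then the turn, a rotation vector about the world's x, y, z scaled (see below). In form: [tx, ty, tz, wx, wy, wz, tx, ty, tz, wx, wy, wz, ...]. A call has 1 to 10 rows; each row is the pose to reach, as a shift and turn from the pose commanded when the call began; what a row does not reach only later rows make up. The controller multiplies each number of a shift by 800 mm and each number of a turn by 2 rad. A row lasts 1/12 s, in which the tool goes at most 41.7 mm and 7.16 degrees, less where a joint would pass 70% of its speed; a pose out of reach is approached as far as the arm can. A call with a number of a shift or a turn outside -1 to 1 is refused whole. A call with a gripper value outside its range is refused whole. OPENING is the opening, from -1 (shut) to 1 (fully open), set as the call begins (- or left out, the last holds). The fingers move at their own pace and stop on an object; the grip force is fixed at half the most. Time passes only in rows, so rows that repeat a pose let the fingers close. It gives the time, the measured TCP pose, the force, the opening and the grip force at its end, in the units of the state.
- bot.get_obs(): the state, without advancing time (a new reading comes with each control period).
- bot.camera(name): name is "scene" or "top" or "wrist"; returns (picture, depth): 400x640x3 uint8, red, green, blue; 400x640 float32, m along the optical axis (not along the pixel's ray), 0 where there is no reading.
- bot.calibration(name): a dict with "intrinsics" (3x3 intrinsics, pixels), "dist" ([k1, k2, p1, p2, k3] as OpenCV has them; the pictures are not rectified), "pose" (4x4, takes a point from camera to world coordinates). Camera axes: x right, y up, looking along -z (the intrinsics and any distortion apply to the point x, -y, -z); pixel columns grow to the right and rows downward; lengths in m; the calibration is good to about 2 mm. A picture is of the moment at which its call begins: read the wrist's pose just before it. calibration takes no time and is no camera call; for the wrist camera it gives the pose at the moment of the call.
- bot.job_done(): hands the job in; it is judged then, once.
Trained networks look in the newest picture that a camera, given by its name, has taken for a name from the list of things; names that differ only in an ending like _2 or _b are one class to them, and where a whole thing is asked for, a point or a joint stands for the part that bears it (a point fixed in the world has none). Each returns a list of dicts, best first, with "confidence" (0 to 1); they miss things now and then, are a little off and sometimes report something else, mostly with a low value. They report only what shows in the picture. A call takes as long as a camera call.
- bot.find_in(label, camera): "at" ([x, y, z] in m, in the coordinates of the camera as it stood for that picture, good to about 4 mm: the middle of the surface that is visible of it).
- bot.tip_of(label, camera): "at" ([x, y, z] in m, in the coordinates of the camera as it stood for that picture, good to about 4 mm: a listed point, or the origin of a listed thing).
The state is a dict: "clock": time; "joint_pos": joint angles; "joint_vel": joint speeds; "tau": joint torques, N m; "eef_pos": TCP position; "tool_rot": TCP orientation; "ft_force": force on the tool from outside, world axes, zero at the start; "ft_torque": the same for the moment, N m; "grip_width": finger opening in m; "grasp_force": force on a finger pad.
Only numpy, scipy, OpenCV 4.12 (cv2) and the standard library are available. Lean on these libraries where they do the work, as an engineer would, in place of code of your own. Each camera call takes 0.05 s, during which the arm holds its last target. There are 200 camera calls.

## Working session

There is one attempt and no reset: what is moved stays moved. The work goes in short steps, Python scripts to look and compute and a shell command to move; the robot and the scene stay as the last step left them, time stands still between calls to the robot, and variables do not carry over. Pictures are saved under pics/ and viewed, at most 14 in all, crops included, and the job is handed in when it is done.

```bash
mkdir -p pics; ls; cat > h.py <<'E'
import numpy as np, cv2, json
from workcell import bot
def cam(name,save=None):
    c=bot.calibration(name); p,d=bot.camera(name)
    if save: cv2.imwrite('pics/'+save,p[:,:,::-1])
    return c,p,d
def cloud(c,d):
    K=np.array(c['intrinsics']);h,w=d.shape
    v,u=np.mgrid[:h,:w]
    n=cv2.undistortPoints(np.stack([u,v],-1).reshape(-1,1,2).astype(np.float64),K,np.array(c['dist'],float)).reshape(h,w,2)
    P=np.stack([n[...,0]*d,-n[...,1]*d,-d],-1)
    T=np.array(c['pose']); return P@T[:3,:3].T+T[:3,3]
def w(c,at):
    T=np.array(c['pose']); return T[:3,:3]@np.array(at)+T[:3,3]
E
python3 - <<'E'
from h import *
o=bot.get_obs();print(o['clock'],o['eef_pos'],o['tool_rot'],o['grip_width'],bot.tcp_to_grasp)
for n in('top','scene'):
    c,p,d=cam(n,n+'0.png'); np.savez(n+'0.npz',W=cloud(c,d),p=p)
    for l in 'stapler_mid clips_mid notes_mid mat_long mat_round mat_square mat_cork pen_cup calculator tape_roll'.split():
        r=bot.tip_of(l,n); print(n,l,[(np.round(w(c,x['at']),3).tolist(),round(x['confidence'],2)) for x in r[:2]])
E
```

```text
pics
0.0 [ 0.20405224 -0.45596225  0.30302922] [ 9.77948221e-01  2.08845013e-01 -2.01355864e-04 -9.98458790e-04] 0.08534009754355412 0.0539
top stapler_mid [([0.624, 0.052, 0.027], 0.59)]
top clips_mid [([0.627, -0.199, 0.039], 0.68)]
top notes_mid [([0.438, 0.167, 0.025], 0.7)]
top mat_long [([0.432, 0.161, -0.005], 0.96)]
top mat_round [([0.622, 0.049, -0.001], 0.93)]
top mat_square [([0.627, -0.2, -0.002], 0.56)]
top mat_cork [([0.453, -0.115, 0.002], 0.65)]
top pen_cup [([0.632, 0.302, -0.002], 0.64)]
top calculator [([0.435, 0.37, 0.0], 0.87), ([0.631, -0.198, -0.001], 0.33)]
top tape_roll [([0.439, -0.377, -0.002], 0.82)]
scene stapler_mid [([0.624, 0.046, 0.03], 0.68)]
scene clips_mid [([0.627, -0.198, 0.036], 0.69)]
scene notes_mid [([0.439, 0.165, 0.026], 0.89)]
scene mat_long []
scene mat_round [([0.614, 0.039, 0.004], 0.54), ([0.437, 0.158, 0.001], 0.22)]
scene mat_square [([0.629, -0.196, -0.001], 0.67)]
scene mat_cork [([0.455, -0.121, 0.004], 0.81)]
scene pen_cup [([0.631, 0.304, 0.001], 0.91)]
scene calculator [([0.433, 0.371, 0.002], 0.92)]
scene tape_roll [([0.616, 0.044, 0.007], 0.75), ([0.441, -0.381, -0.003], 0.68)]
```

View pics/top0.png

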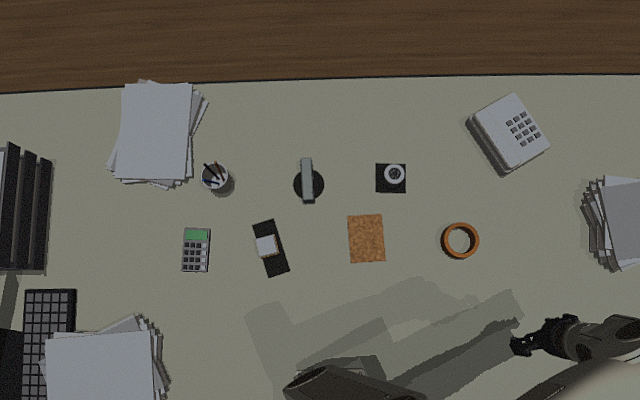

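The top view shows the clip pot on the square mat (≈391,177), the stapler across the round mat (307,182), the note block on the oblong mat (268,246), and the empty cork mat (366,238). I'll check the wrist camera's geometry, then move above each for a closer look.

```bash
python3 - <<'E'
from h import *
from scipy.spatial.transform import Rotation as R
o=bot.get_obs();c=bot.calibration('wrist');T=np.array(c['pose'])
Rt=R.from_quat(o['tool_rot']).as_matrix()
print(Rt.T@(T[:3,3]-o['eef_pos']));print(np.round(Rt.T@T[:3,:3],3));print(c['intrinsics'],c['dist'])
f=np.load('top0.npz');W=f['W'];hsv=cv2.cvtColor(f['p'],cv2.COLOR_RGB2HSV)
x,y,z=W[...,0],W[...,1],W[...,2]
for n,cx,cy in(('long',.437,.165),('round',.62,.047),('sq',.63,-.198),('cork',.453,-.117)):
    m=(abs(x-cx)<.12)&(abs(y-cy)<.1)&(z<.012)
    m&=(hsv[...,2]<60) if n!='cork' else (hsv[...,1]>100)
    pts=W[m][:,:2].astype(np.float32)*1000
    print(n,m.sum(),cv2.minAreaRect(pts),cv2.minEnclosingCircle(pts))
E
```

```text
[ 0.06644419 -0.00090965 -0.06892805]
[[-0.     0.966  0.257]
 [ 1.     0.     0.   ]
 [ 0.     0.257 -0.966]]
[[334.98685444   0.         316.29290475]
 [  0.         334.98685444 197.63333596]
 [  0.           0.           1.        ]] [-0.0306041  0.         0.         0.         0.       ]
long 862 ((434.66815185546875, 158.5095672607422), (158.36851501464844, 65.52725219726562), 16.713289260864258) ((434.1971435546875, 160.15499877929688), 84.47783660888672)
round 399 ((614.752197265625, 43.48216247558594), (96.71978759765625, 88.88285064697266), 37.224063873291016) ((619.0689086914062, 44.920860290527344), 58.63521957397461)
sq 398 ((630.2183837890625, -196.21188354492188), (86.8750228881836, 90.61206817626953), 86.36009979248047) ((631.0556030273438, -196.67945861816406), 60.307247161865234)
cork 1591 ((455.02093505859375, -115.50735473632812), (134.49472045898438, 99.16766357421875), 1.5786439180374146) ((454.3129577636719, -116.3176498413086), 81.68964385986328)
```

```bash
python3 -m jog '[0.2,0.285,0.017,0,0,-0.21,0.2,0.285,0.017,0,0,-0.21,0.2,0.285,0.017,0,0,-0.21,0.2,0.285,0.017,0,0,-0.21,0.2,0.285,0.017,0,0,-0.21,0.2,0.285,0.017,0,0,-0.21,0.2,0.285,0.017,0,0,-0.21,0.2,0.285,0.017,0,0,-0.21]'
python3 -m jog '[0.207,0.285,0.017,0,0,0,0.207,0.285,0.017,0,0,0,0.207,0.285,0.017,0,0,0,0.207,0.285,0.017,0,0,0,0.207,0.285,0.017,0,0,0,0.207,0.285,0.017,0,0,0,0.207,0.285,0.017,0,0,0,0.207,0.285,0.017,0,0,0,0.207,0.285,0.017,0,0,0,0.207,0.285,0.017,0,0,0]'
python3 - <<'E'
from h import *
c,p,d=cam('wrist','w1.png'); W=cloud(c,d);np.savez('w1.npz',W=W,p=p)
hsv=cv2.cvtColor(p,cv2.COLOR_RGB2HSV)
x,y,z=W[...,0],W[...,1],W[...,2]
print(bot.get_obs()['eef_pos'],bot.get_obs()['tool_rot'])
for n,cx,cy in(('long',.437,.165),('round',.62,.047),('sq',.63,-.198),('cork',.453,-.117)):
    r=(abs(x-cx)<.12)&(abs(y-cy)<.1)&(d>0)
    m=r&(z<.012)
    m&=(hsv[...,2]<60) if n!='cork' else (hsv[...,1]>100)
    m=cv2.morphologyEx(m.astype(np.uint8),cv2.MORPH_OPEN,np.ones((3,3)))>0
    pts=W[m][:,:2].astype(np.float32)*1000
    print(n,m.sum(),cv2.minAreaRect(pts),cv2.minEnclosingCircle(pts),z[m].mean())
    if n=='cork':continue
    for lo in(.018,.03,.04,.055):
        k=cv2.morphologyEx((r&(z>lo)).astype(np.uint8),cv2.MORPH_OPEN,np.ones((3,3)))>0
        if k.sum()>20: q=W[k][:,:2].astype(np.float32)*1000;print('  obj',lo,k.sum(),cv2.minAreaRect(q),z[k].max())
E
```

```text
clock: 1.77
eef_pos: [0.3677, -0.2231, 0.3181]
tool_rot: [1.0, 0.005, 0.001, -0.001]
ft_force: [-0.1, -0.3, -0.5]
grip_width: 0.0852
grasp_force: 0.0
clock: 2.6
eef_pos: [0.5294, -0.0009, 0.3307]
tool_rot: [1.0, 0.0, -0.001, 0.0]
ft_force: [-0.2, -0.0, -0.8]
grip_width: 0.0853
grasp_force: 0.0
[ 0.52921192 -0.00141348  0.33091829] [ 9.99999791e-01 -3.61053197e-04 -4.79896963e-04  2.38943842e-04]
long 3204 ((436.0109558105469, 158.9853973388672), (159.1314697265625, 67.32174682617188), 16.848764419555664) ((436.13323974609375, 158.3739776611328), 85.22447967529297) 0.0030318274821745715
  obj 0.018 5087 ((475.51641845703125, 124.7178955078125), (56.017723083496094, 174.45529174804688), 33.60244369506836) 0.34492705962667575
  obj 0.03 4673 ((476.9479675292969, 125.64289855957031), (49.25469970703125, 175.3187713623047), 34.82265090942383) 0.34492705962667575
  obj 0.04 4474 ((476.93048095703125, 125.62773132324219), (49.04950714111328, 175.38165283203125), 34.91368865966797) 0.34492705962667575
  obj 0.055 2981 ((533.1724853515625, 70.10179138183594), (23.269330978393555, 10.183779716
[... 1004 characters left out ...]
56384277344), (56.90221405029297, 56.844757080078125), 10.54553508758545) 0.07066075430577107
  obj 0.03 3771 ((627.5833129882812, -194.92764282226562), (56.68651580810547, 57.05844497680664), 3.4490749835968018) 0.07066075430577107
  obj 0.04 3535 ((627.3446655273438, -194.65951538085938), (56.90221405029297, 56.60887908935547), 10.54553508758545) 0.07066075430577107
  obj 0.055 3096 ((627.3829345703125, -194.86505126953125), (56.90221405029297, 56.190731048583984), 10.54553508758545) 0.07066075430577107
cork 7423 ((455.6502380371094, -115.1095199584961), (137.0374298095703, 99.86387634277344), 2.135983467102051) ((456.3224792480469, -114.2490234375), 82.86262512207031) 0.002797710346598374
```

View pics/w1.png

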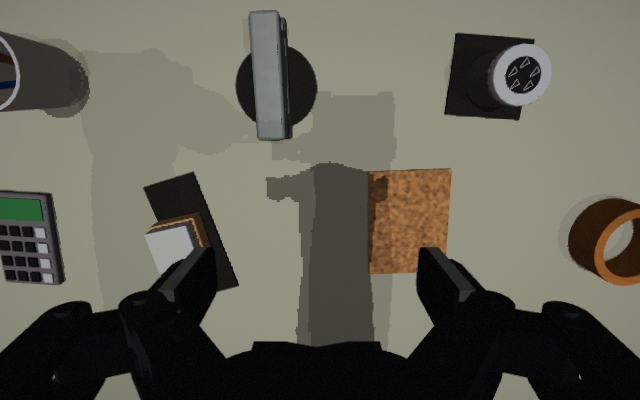

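The wrist picture shows the stapler (270,75) on the round mat (277,85), pot (518,75) on the square mat (492,77), notes (178,245) on the long mat (190,232), cork (410,220) free. I'll redo the fits, excluding the gripper.

```bash
python3 - <<'E'
from h import *
f=np.load('w1.npz');W=f['W'];p=f['p'];hsv=cv2.cvtColor(p,cv2.COLOR_RGB2HSV);z=W[...,2]
v,u=np.mgrid[:400,:640]
op=lambda m:cv2.morphologyEx(m.astype(np.uint8),cv2.MORPH_OPEN,np.ones((3,3)))>0
m=op((u>225)&(u<325)&(v>35)&(v<135)&(z<.012)&(z>-.005)&(hsv[...,2]<45)); q=W[m][:,:2].astype(np.float32)*1000
print('round',m.sum(),cv2.minEnclosingCircle(q))
for n,(a,b,c,d) in dict(st=(235,305,0,145),no=(135,222,205,290)).items():
  for lo,hi in((.008,.08),(.018,.08),(.036,.08),(.044,.08)):
    k=op((u>a)&(u<b)&(v>c)&(v<d)&(z>lo)&(z<hi)&~((n=='no')&(hsv[...,2]<60)))
    if k.sum()>20: q=W[k][:,:2].astype(np.float32)*1000;print(n,lo,k.sum(),cv2.minAreaRect(q),np.median(z[k]))
E
```

```text
round 2610 ((614.1683349609375, 45.24635696411133), 49.181060791015625)
st 0.008 4536 ((624.7057495117188, 48.134063720703125), (126.50511169433594, 35.34569549560547), 3.171269178390503) 0.048535435412377786
st 0.018 4007 ((625.8384399414062, 50.63890838623047), (123.5191421508789, 34.366939544677734), 0.8924797177314758) 0.04869021649611083
st 0.036 3960 ((625.8264770507812, 50.638851165771484), (123.53519439697266, 34.21895217895508), 0.9792687296867371) 0.0487033601300875
st 0.044 3844 ((625.7084350585938, 49.683963775634766), (123.71379089355469, 30.36603355407715), 2.0783774852752686) 0.048737324556377554
no 0.008 1842 ((440.4732666015625, 166.4036407470703), (53.57811737060547, 54.13393020629883), 13.251729965209961) 0.0447472272172989
no 0.018 1819 ((440.4732666015625, 166.4036407470703), (53.57811737060547, 54.13393020629883), 13.251729965209961) 0.044765067724508556
no 0.036 1497 ((438.6991271972656, 167.33139038085938), (50.322967529296875, 51.377742767333984), 13.56946849822998) 0.04497562067998845
no 0.044 1153 ((438.9986572265625, 167.43975830078125), (49.7090950012207, 50.67815399169922), 12.605948448181152) 0.04508320790550974
```

```bash
python3 -m jog '[0.1225,-0.245,-0.18,0,0,0,0.1225,-0.245,-0.18,0,0,0,0.1225,-0.245,-0.18,0,0,0,0.1225,-0.245,-0.18,0,0,0,0.1225,-0.245,-0.18,0,0,0,0.1225,-0.245,-0.18,0,0,0,0.1225,-0.245,-0.18,0,0,0,0.1225,-0.245,-0.18,0,0,0,0.1225,-0.245,-0.18,0,0,0]'
python3 - <<'E'
from h import *
c,p,d=cam('wrist','w2.png'); W=cloud(c,d);np.savez('w2.npz',W=W,p=p);z=W[...,2]
print(bot.get_obs()['eef_pos'])
k=(z>.06)&(z<.072)&(abs(W[...,0]-.627)<.04)&(abs(W[...,1]+.196)<.04)
q=W[k][:,:2].astype(np.float32)*1000;print(k.sum(),cv2.minEnclosingCircle(q),np.median(z[k]))
E
```

```text
clock: 3.4
eef_pos: [0.6266, -0.1978, 0.1868]
tool_rot: [1.0, -0.001, -0.001, -0.001]
ft_force: [0.6, 0.8, -0.3]
grip_width: 0.0853
grasp_force: 0.0
[ 0.62713201 -0.19673974  0.1880657 ]
6858 ((627.508544921875, -195.6866912841797), 29.041452407836914) 0.0670385396209503
```

View pics/w2.png

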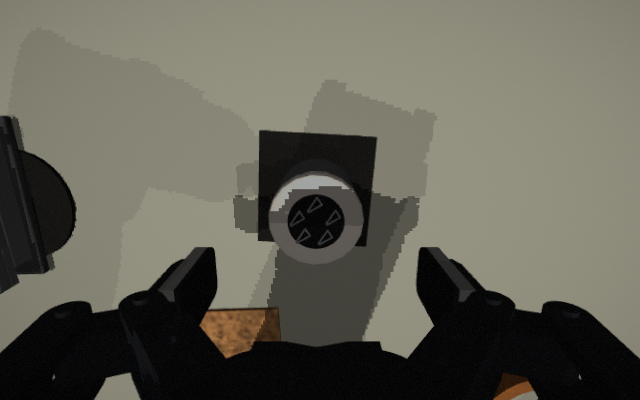

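The pot sits between the open fingers (316,218), with its lid centre at (0.6275, -0.1957), so I can go straight down.

```bash
python3 -m jog '[0,0,-0.06,0,0,0,0,0,-0.109,0,0,0,0,0,-0.109,0,0,0,0,0,-0.109,0,0,0]'
python3 -m jog '[0,0,0,0,0,0,0,0,0,0,0,0,0,0,0,0,0,0,0,0,0,0,0,0,0,0,0,0,0,0,0,0,0,0,0,0,0,0,0,0,0,0,0,0,0,0,0,0]' -1
```

```text
clock: 3.78
eef_pos: [0.6257, -0.1944, 0.0987]
tool_rot: [1.0, 0.001, -0.003, -0.001]
ft_force: [-0.5, 0.4, 0.6]
grip_width: 0.0856
grasp_force: 0.0
clock: 4.45
eef_pos: [0.6302, -0.1968, 0.1043]
tool_rot: [1.0, 0.001, 0.004, 0.001]
ft_force: [0.1, 1.4, 6.0]
grip_width: 0.0567
grasp_force: 64.4
```

```bash
python3 -m jog '[0,0,0.04,0,0,0,0,0,0.08,0,0,0,-0.04,0.02,0.08,0,0,0,-0.214,0.1,0.08,0,0,0,-0.214,0.1,0.08,0,0,0,-0.214,0.1,0.08,0,0,0,-0.214,0.1,0.08,0,0,0,-0.214,0.1,0.08,0,0,0,-0.214,0.1,0.08,0,0,0,-0.214,0.1,0.08,0,0,0]'
python3 -m jog '[0,0,-0.04,0,0,0,0,0,-0.06,0,0,0,0,0,-0.07,0,0,0,0,0,-0.078,0,0,0,0,0,-0.078,0,0,0]'
```

```text
clock: 5.28
eef_pos: [0.4584, -0.1168, 0.1656]
tool_rot: [1.0, 0.0, 0.002, 0.001]
ft_force: [-0.5, -0.3, -1.0]
grip_width: 0.0569
grasp_force: 64.2
clock: 5.7
eef_pos: [0.4574, -0.1168, 0.1042]
tool_rot: [1.0, 0.0, 0.0, 0.0]
ft_force: [-8.5, 3.1, 20.2]
grip_width: 0.0566
grasp_force: 65.8
```

```bash
python3 -m jog '[0,0,0.003,0,0,0,0,0,0.003,0,0,0,0,0,0.003,0,0,0,0,0,0.003,0,0,0,0,0,0.003,0,0,0,0,0,0.05,0,0,0,0,0,0.1,0,0,0,0,0,0.12,0,0,0,0,0,0.12,0,0,0]' 1
python3 -m jog '[-0.021,0.354,0,0,0,0.115,-0.021,0.354,0,0,0,0.115,-0.021,0.354,0,0,0,0.115,-0.021,0.354,0,0,0,0.115,-0.021,0.354,0,0,0,0.115,-0.021,0.354,0,0,0,0.115,-0.021,0.354,0,0,0,0.115,-0.021,0.354,0,0,0,0.115,-0.021,0.354,0,0,0,0.115]'
python3 - <<'E'
from h import *
c,p,d=cam('wrist','w3.png'); W=cloud(c,d);z=W[...,2]
o=bot.get_obs();print(o['eef_pos'],o['tool_rot'])
hsv=cv2.cvtColor(p,cv2.COLOR_RGB2HSV)
for lo,hi in((.041,.05),(.018,.05)):
  k=(z>lo)&(z<hi)&(abs(W[...,0]-.439)<.05)&(abs(W[...,1]-.167)<.05)&(hsv[...,2]>50)
  k=cv2.morphologyEx(k.astype(np.uint8),cv2.MORPH_OPEN,np.ones((3,3)))>0
  q=W[k][:,:2].astype(np.float32)*1000;print(k.sum(),cv2.minAreaRect(q),np.median(z[k]))
k=(z<.009)&(z>-.005)&(abs(W[...,0]-.436)<.1)&(abs(W[...,1]-.16)<.08)&(hsv[...,2]<45)
k=cv2.morphologyEx(k.astype(np.uint8),cv2.MORPH_OPEN,np.ones((3,3)))>0
print('mat',cv2.minAreaRect(W[k][:,:2].astype(np.float32)*1000))
E
```

```text
clock: 6.45
eef_pos: [0.4595, -0.1171, 0.2018]
tool_rot: [1.0, 0.0, 0.004, 0.001]
ft_force: [1.0, -1.0, 0.7]
grip_width: 0.0851
grasp_force: 0.0
clock: 7.2
eef_pos: [0.4494, 0.1328, 0.1967]
tool_rot: [0.99, 0.137, -0.003, -0.013]
ft_force: [0.7, -0.4, 0.1]
grip_width: 0.0849
grasp_force: 0.0
[0.44928972 0.13201126 0.19675315] [ 0.99055704  0.13647543 -0.00288273 -0.01276301]
5053 ((438.58050537109375, 167.08047485351562), (50.60865783691406, 50.54737091064453), 13.291035652160645) 0.044898802133910926
6072 ((438.8176574707031, 166.8775177001953), (56.29656219482422, 55.78165817260742), 12.835942268371582) 0.04472061767041255
mat ((435.3861083984375, 158.76658630371094), (159.66921997070312, 65.92411041259766), 16.744094848632812)
```

View pics/w3.png

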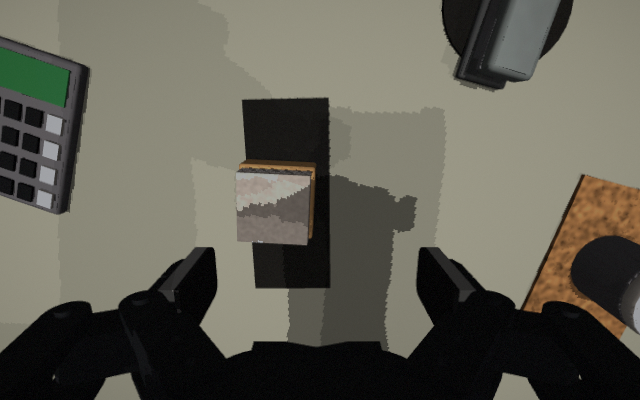

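The notes (275,205) are well seen on the long mat: block centre (0.4387, 0.167), yaw 13°. The last move stopped short, so I'll let it settle before going on.

```bash
python3 -m jog '[0,0,0,0,0,0,0,0,0,0,0,0,0,0,0,0,0,0]'; python3 -c "
from h import *
from scipy.spatial.transform import Rotation as R
o=bot.get_obs();q=R.from_quat(o['tool_rot']);print(o['eef_pos'],q.as_matrix().round(4))
t=R.from_euler('z',13,degrees=True)*R.from_quat([1,0,0,0])
print((np.array([.4387,.167,.197])-o['eef_pos'])/.8,(t*q.inv()).as_rotvec()/2)"
```

```text
clock: 7.5
eef_pos: [0.4495, 0.1315, 0.1974]
tool_rot: [0.991, 0.136, -0.002, -0.013]
ft_force: [0.5, -0.8, 0.3]
grip_width: 0.0856
grasp_force: 0.0
[0.44949216 0.13154703 0.19743949] [[ 9.631e-01  2.691e-01 -7.900e-03]
 [ 2.692e-01 -9.628e-01  2.540e-02]
 [-8.000e-04 -2.660e-02 -9.996e-01]]
[-0.0134902   0.04431621 -0.00054936] [-0.01279715 -0.00367556 -0.02281767]
```

```bash
python3 -m jog '[-0.0135,0.044,0,-0.0128,-0.0037,-0.0228,-0.0135,0.044,0,-0.0128,-0.0037,-0.0228,-0.0135,0.044,-0.06,-0.0128,-0.0037,-0.0228,-0.0135,0.044,-0.06,-0.0128,-0.0037,-0.0228]'; python3 -c "
from h import *
from scipy.spatial.transform import Rotation as R
o=bot.get_obs();q=R.from_quat(o['tool_rot']);print(o['eef_pos'])
t=R.from_euler('z',13,degrees=True)*R.from_quat([1,0,0,0])
print((np.array([.4387,.167,.086])-o['eef_pos'])/.8,(t*q.inv()).as_rotvec()/2)"
```

```text
clock: 7.83
eef_pos: [0.4485, 0.1308, 0.1489]
tool_rot: [0.991, 0.135, -0.002, -0.013]
ft_force: [-0.9, -0.3, -1.3]
grip_width: 0.0855
grasp_force: 0.0
[0.44850485 0.13081315 0.14889312]
[-0.01225606  0.04523356 -0.0786164 ] [-0.01266018 -0.00352593 -0.02244722]
```

```bash
python3 -c "
from h import *
print(np.round(bot.get_obs()['joint_pos'],3))"
```

```text
[ 0.271  0.309 -0.337  0.925  0.026  3.141]
```

```bash
cat >> h.py <<'E'
from scipy.spatial.transform import Rotation as R
def goto(x,y,z,phi):
    o=bot.get_obs();q=R.from_quat(o['tool_rot'])
    t=R.from_euler('z',phi,degrees=True)*R.from_quat([1,0,0,0])
    print('at',np.round(o['eef_pos'],4),'shift',np.round((np.array([x,y,z])-o['eef_pos'])/.8,4),'turn',np.round((t*q.inv()).as_rotvec()/2,4),'j6',np.round(o['joint_pos'][5],2))
E
python3 -c "
from h import *
goto(.4387,.167,.16,60)"
```

```text
at [0.4485 0.1308 0.1489] shift [-0.0123  0.0452  0.0139] turn [-0.0105 -0.0085  0.3877] j6 3.14
```

```bash
python3 -m jog '[0,0,0.014,-0.01,-0.008,0.2,-0.012,0.045,0.014,-0.01,-0.008,0.388,-0.012,0.045,0.014,-0.01,-0.008,0.388,-0.012,0.045,0.014,-0.01,-0.008,0.388,-0.012,0.045,0.014,-0.01,-0.008,0.388,-0.012,0.045,0.014,-0.01,-0.008,0.388,-0.012,0.045,0.014,-0.01,-0.008,0.388,-0.012,0.045,0.014,-0.01,-0.008,0.388]'
python3 -m jog '[0,0,0,0,0,0.375,0,0,0,0,0,0.375,0,0,0,0,0,0.375,0,0,0,0,0,0.375,0,0,0,0,0,0.375,0,0,0,0,0,0.375,0,0,0,0,0,0.375,0,0,0,0,0,0.375]'
python3 -c "
from h import *
goto(.4387,.167,.086,103)"
```

```text
clock: 8.5
eef_pos: [0.4392, 0.1678, 0.1615]
tool_rot: [0.865, 0.501, -0.0, -0.001]
ft_force: [0.3, -1.0, -0.2]
grip_width: 0.0857
grasp_force: 0.0
clock: 9.17
eef_pos: [0.4392, 0.1677, 0.1615]
tool_rot: [0.623, 0.782, -0.001, -0.001]
ft_force: [-0.4, 0.4, -0.6]
grip_width: 0.0853
grasp_force: 0.0
at [0.4392 0.1677 0.1615] shift [-0.0006 -0.0008 -0.0944] turn [ 0.0002 -0.001   0.0012] j6 1.71
```

```bash
python3 -m jog '[0,0,-0.04,0,0,0,-0.0006,-0.0008,-0.08,0,0,0,-0.0006,-0.0008,-0.094,0,0,0,-0.0006,-0.0008,-0.094,0,0,0]'
python3 -m jog '[0,0,0,0,0,0,0,0,0,0,0,0,0,0,0,0,0,0,0,0,0,0,0,0,0,0,0,0,0,0,0,0,0,0,0,0,0,0,0,0,0,0]' -1
python3 -c "
from h import *
goto(.630,-.1945,.18,87)"
```

```text
clock: 9.5
eef_pos: [0.4363, 0.1662, 0.0834]
tool_rot: [0.623, 0.782, -0.004, -0.002]
ft_force: [-0.6, 0.4, 0.3]
grip_width: 0.0854
grasp_force: 0.0
clock: 10.08
eef_pos: [0.4398, 0.1676, 0.088]
tool_rot: [0.622, 0.783, 0.001, 0.0]
ft_force: [0.0, -1.0, 7.1]
grip_width: 0.0542
grasp_force: 64.1
at [0.4398 0.1676 0.088 ] shift [ 0.2377 -0.4527  0.115 ] turn [-0.0003  0.0007 -0.1402] j6 1.71
```

```bash
python3 -m jog '[0,0,0.05,0,0,0,0,0,0.1,0,0,-0.02,0.12,-0.226,0.115,0,0,-0.07,0.12,-0.226,0.115,0,0,-0.07,0.12,-0.226,0.115,0,0,-0.07,0.12,-0.226,0.115,0,0,-0.07,0.12,-0.226,0.115,0,0,-0.07,0.12,-0.226,0.115,0,0,-0.07]'
python3 - <<'E'
from h import *
f=np.load('w2.npz');W=f['W'];p=f['p'];z=W[...,2];g=p.max(2)
k=(z<.009)&(z>-.005)&(abs(W[...,0]-.63)<.06)&(abs(W[...,1]+.195)<.06)&(g<45)
k=cv2.morphologyEx(k.astype(np.uint8),cv2.MORPH_OPEN,np.ones((3,3)))>0
print(cv2.minAreaRect(W[k][:,:2].astype(np.float32)*1000))
c,p,d=cam('wrist','w4.png'); W=cloud(c,d);z=W[...,2];np.savez('w4.npz',W=W,p=p)
hsv=cv2.cvtColor(p,cv2.COLOR_RGB2HSV)
k=(z<.009)&(z>-.005)&(abs(W[...,0]-.63)<.07)&(abs(W[...,1]+.195)<.07)&(hsv[...,2]<45)
k=cv2.morphologyEx(k.astype(np.uint8),cv2.MORPH_OPEN,np.ones((3,3)))>0
print(k.sum(),cv2.minAreaRect(W[k][:,:2].astype(np.float32)*1000) if k.sum() else '')
goto(.630,-.1955,.13,87)
E
```

```text
clock: 10.75
eef_pos: [0.5385, -0.0195, 0.1797]
tool_rot: [0.678, 0.735, 0.0, 0.003]
ft_force: [0.0, 0.8, -1.2]
grip_width: 0.0542
grasp_force: 65.1
((629.29931640625, -194.4755096435547), (88.9267807006836, 89.98883819580078), 86.84077453613281)
273 ((646.8455810546875, -154.6321563720703), (28.896181106567383, 74.90804290771484), 62.005157470703125)
at [ 0.5366 -0.0169  0.179 ] shift [ 0.1168 -0.2233 -0.0613] turn [ 0.0004  0.0005 -0.0674] j6 1.46
```

View pics/w4.png

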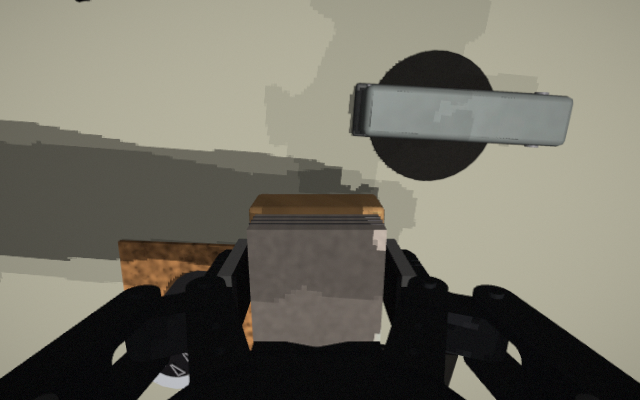

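The block (316,270) is held square in the fingers. The stapler (462,113) still lies across the round mat (433,115).

```bash
python3 -m jog '[0.116,-0.222,0,0,0,-0.067,0.116,-0.222,0,0,0,-0.067,0.116,-0.222,0,0,0,-0.067,0.116,-0.222,0,0,0,-0.067,0.116,-0.222,0,0,0,-0.067,0.116,-0.222,0,0,0,-0.067,0.116,-0.222,-0.05,0,0,-0.067,0.116,-0.222,-0.08,0,0,-0.067,0.116,-0.222,-0.08,0,0,-0.067,0.116,-0.222,-0.08,0,0,-0.067]'
python3 - <<'E'
from h import *
f=np.load('w4.npz');W=f['W'];p=f['p'];z=W[...,2];g=p.max(2)
k=(z<.009)&(z>-.005)&(abs(W[...,0]-.618)<.07)&(abs(W[...,1]-.047)<.07)&(g<50)
k=cv2.morphologyEx(k.astype(np.uint8),cv2.MORPH_OPEN,np.ones((3,3)))>0
print('round',cv2.minEnclosingCircle(W[k][:,:2].astype(np.float32)*1000))
k=(z<.055)&(z>.04)&(abs(W[...,0]-.618)<.1)&(abs(W[...,1]-.047)<.07)
k=cv2.morphologyEx(k.astype(np.uint8),cv2.MORPH_OPEN,np.ones((3,3)))>0
print('st',cv2.minAreaRect(W[k][:,:2].astype(np.float32)*1000),np.median(z[k]))
goto(.6297,-.195,.089,87)
E
```

```text
clock: 11.63
eef_pos: [0.6258, -0.1896, 0.1125]
tool_rot: [0.723, 0.691, -0.002, -0.003]
ft_force: [-0.4, 0.1, -0.7]
grip_width: 0.054
grasp_force: 65.0
round ((618.4095458984375, 46.47682571411133), 45.787235260009766)
st ((625.0787353515625, 49.543251037597656), (123.90843963623047, 30.518268585205078), 2.0432639122009277) 0.0487927937594691
at [ 0.6258 -0.1896  0.1125] shift [ 0.0048 -0.0068 -0.0294] turn [-0.001  -0.0036 -0.004 ] j6 1.32
```

```bash
python3 -m jog '[0,0,-0.015,0,0,0,0,0,-0.015,0,0,0,0,0,-0.015,0,0,0,0,0,-0.015,0,0,0]'
python3 -c "
from h import *
goto(.6297,-.195,.089,87)"
```

```text
clock: 11.97
eef_pos: [0.6282, -0.1911, 0.1037]
tool_rot: [0.723, 0.691, -0.0, 0.0]
ft_force: [0.8, -0.1, -1.7]
grip_width: 0.0542
grasp_force: 65.0
at [ 0.6282 -0.1911  0.1037] shift [ 0.0019 -0.0048 -0.0183] turn [ 0.0003  0.     -0.0036] j6 1.32
```

```bash
python3 -m jog '[0.0019,-0.0048,-0.01,0,0,-0.0036,0.0019,-0.0048,-0.015,0,0,-0.0036,0.0019,-0.0048,-0.019,0,0,-0.0036,0.0019,-0.0048,-0.019,0,0,-0.0036,0.0019,-0.0048,-0.019,0,0,-0.0036]'
python3 -c "
from h import *
goto(.6297,-.195,.089,87)"
```

```text
clock: 12.38
eef_pos: [0.6291, -0.1955, 0.0882]
tool_rot: [0.726, 0.688, -0.001, -0.0]
ft_force: [-2.5, -0.5, 5.3]
grip_width: 0.0539
grasp_force: 65.8
at [ 0.6291 -0.1955  0.0882] shift [0.0007 0.0006 0.0011] turn [ 0.0003 -0.0006  0.0004] j6 1.32
```

```bash
python3 -m jog '[0,0,0,0,0,0,0,0,0,0,0,0,0,0,0,0,0,0,0,0,0,0,0,0,0,0,0,0,0,0,0,0,0.05,0,0,0,0,0,0.1,0,0,0,0,0,0.15,0,0,0,0,0,0.15,0,0,0,0,0,0.15,0,0,0]' 1
python3 - <<'E'
from h import *
c,p,d=cam('wrist','w5.png'); W=cloud(c,d);z=W[...,2]
g=p.max(2);r=(abs(W[...,0]-.63)<.065)&(abs(W[...,1]+.195)<.065)&(d>0)
for n,k in(('mat',r&(z<.009)&(g<50)),('paper',r&(z>.04)&(z<.05)),('holder',r&(z>.015)&(z<.05))):
  k=cv2.morphologyEx(k.astype(np.uint8),cv2.MORPH_OPEN,np.ones((3,3)))>0
  print(n,cv2.minAreaRect(W[k][:,:2].astype(np.float32)*1000))
goto(.6255,.0495,.19,180-93+45)
E
```

```text
clock: 13.22
eef_pos: [0.631, -0.1956, 0.2113]
tool_rot: [0.725, 0.688, 0.001, 0.003]
ft_force: [-1.3, -0.2, -0.7]
grip_width: 0.0857
grasp_force: 0.0
mat ((629.890869140625, -194.6912384033203), (88.63298797607422, 88.88517761230469), 86.9983901977539)
paper ((630.0185546875, -195.51583862304688), (50.67218017578125, 50.11817932128906), 86.76486206054688)
holder ((630.1258544921875, -194.91549682617188), (55.496604919433594, 55.99332046508789), 86.9274673461914)
at [ 0.6296 -0.1952  0.2085] shift [-0.0052  0.3059 -0.0231] turn [2.000e-04 6.000e-04 3.928e-01] j6 1.32
```

View pics/w5.png

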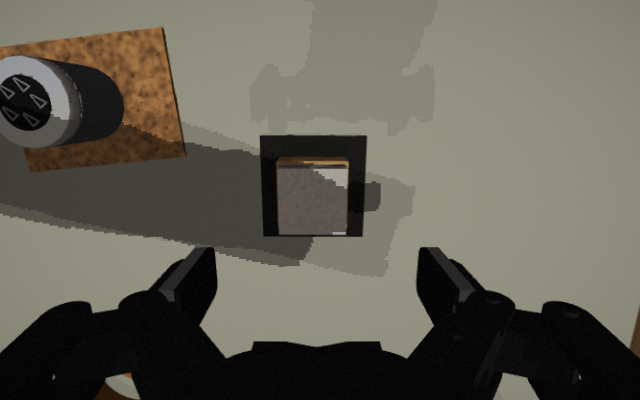

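The notes (313,200) sit centred and square on the square mat (314,186). The numbers agree to under 1 mm. Next is the stapler, with a turn to φ=182° to stay clear of joint 6's limit.

```bash
python3 -m jog '[-0.005,0.306,-0.02,0,0,0.4,-0.005,0.306,-0.02,0,0,0.4,-0.005,0.306,-0.02,0,0,0.4,-0.005,0.306,-0.02,0,0,0.4,-0.005,0.306,-0.02,0,0,0.4,-0.005,0.306,-0.02,0,0,0.4,-0.005,0.306,-0.02,0,0,0.4,-0.005,0.306,-0.02,0,0,0.4,-0.005,0.306,-0.02,0,0,0.4]'
python3 -m jog '[0,0,0,0,0,0.43,0,0,0,0,0,0.43,0,0,0,0,0,0.43,0,0,0,0,0,0.43,0,0,0,0,0,0.43,0,0,0,0,0,0.43,0,0,0,0,0,0.43,0,0,0,0,0,0.43]'
python3 -c "
from h import *
goto(.625,.0495,.093,182)"
```

```text
clock: 14.02
eef_pos: [0.6241, 0.05, 0.1892]
tool_rot: [0.4, 0.916, -0.002, -0.002]
ft_force: [-0.0, -0.4, -0.1]
grip_width: 0.0854
grasp_force: 0.0
clock: 14.68
eef_pos: [0.6247, 0.0476, 0.1902]
tool_rot: [-0.017, 1.0, -0.001, -0.001]
ft_force: [0.8, -0.2, 0.4]
grip_width: 0.0855
grasp_force: 0.0
at [0.6247 0.0476 0.1902] shift [ 0.0003  0.0023 -0.1216] turn [ 0.0012 -0.0007  0.0004] j6 0.04
```

```bash
python3 -m jog '[0,0.0023,-0.05,0,0,0,0,0.0023,-0.09,0,0,0,0,0.0023,-0.124,0,0,0,0,0.0023,-0.124,0,0,0,0,0.0023,-0.124,0,0,0]'
python3 -m jog '[0,0,0,0,0,0,0,0,0,0,0,0,0,0,0,0,0,0,0,0,0,0,0,0,0,0,0,0,0,0,0,0,0,0,0,0,0,0,0,0,0,0,0,0,0,0,0,0,0,0,0,0,0,0]' -1
python3 -c "
from h import *
goto(.4355,.1588,.18,196.8)"
```

```text
clock: 15.1
eef_pos: [0.6235, 0.0504, 0.0899]
tool_rot: [-0.016, 1.0, -0.001, -0.003]
ft_force: [0.4, 0.4, 0.9]
grip_width: 0.0856
grasp_force: 0.0
clock: 15.85
eef_pos: [0.6261, 0.0513, 0.0938]
tool_rot: [-0.018, 1.0, -0.001, 0.002]
ft_force: [0.1, -1.9, 5.7]
grip_width: 0.0288
grasp_force: 60.5
at [0.6261 0.0513 0.0938] shift [-0.2383  0.1344  0.1078] turn [0.0011 0.0019 0.1285] j6 0.05
```

```bash
python3 -m jog '[0,0,0.04,0,0,0,0,0,0.08,0,0,0,-0.04,0.02,0.1,0,0,0.02,-0.237,0.134,0.1,0,0,0.129,-0.237,0.134,0.1,0,0,0.129,-0.237,0.134,0.1,0,0,0.129,-0.237,0.134,0.1,0,0,0.129,-0.237,0.134,0.1,0,0,0.129,-0.237,0.134,0.1,0,0,0.129,-0.237,0.134,0.1,0,0,0.129]'
python3 -m jog '[0,0,-0.04,0,0,0,0,0,-0.06,0,0,0,0,0,-0.08,0,0,0,0,0,-0.08,0,0,0,0,0,-0.08,0,0,0]'
python3 - <<'E'
from h import *
goto(.4355,.1588,.093,196.8)
c,p,d=cam('wrist','w6.png'); W=cloud(c,d);z=W[...,2]
k=(z>.04)&(z<.085)&(abs(W[...,0]-.4355)<.09)&(abs(W[...,1]-.1588)<.07)&(p.max(2)>70)
k=cv2.morphologyEx(k.astype(np.uint8),cv2.MORPH_OPEN,np.ones((3,3)))>0
print('st',k.sum(),cv2.minAreaRect(W[k][:,:2].astype(np.float32)*1000),np.median(z[k]))
E
```

```text
clock: 16.68
eef_pos: [0.4345, 0.1594, 0.1719]
tool_rot: [-0.148, 0.989, -0.001, 0.0]
ft_force: [1.0, 0.8, -1.7]
grip_width: 0.0291
grasp_force: 60.2
clock: 17.1
eef_pos: [0.4358, 0.1581, 0.1071]
tool_rot: [-0.146, 0.989, -0.001, -0.001]
ft_force: [0.2, -0.2, -2.2]
grip_width: 0.0288
grasp_force: 60.0
at [0.4358 0.1581 0.1071] shift [-0.0003  0.0008 -0.0177] turn [ 0.0013 -0.0006 -0.    ] j6 0.06
st 9251 ((404.75146484375, 147.77349853515625), (56.78312683105469, 35.213382720947266), 21.300823211669922) 0.06251724830925873
```

View pics/w6.png

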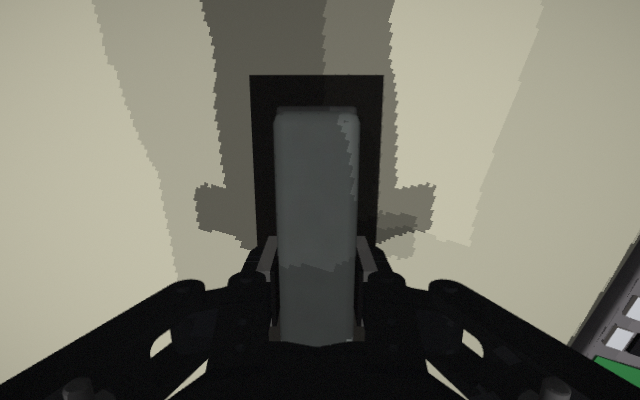

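The stapler (317,225) is lined up over the oblong mat (316,160) and only needs lowering.

```bash
python3 -m jog '[0,0.0008,-0.01,0,0,0,0,0.0008,-0.014,0,0,0,0,0.0008,-0.018,0,0,0,0,0.0008,-0.018,0,0,0,0,0.0008,-0.018,0,0,0]'
python3 -c "
from h import *
goto(.4355,.1588,.0935,196.8)"
```

```text
clock: 17.57
eef_pos: [0.4358, 0.1595, 0.0938]
tool_rot: [-0.147, 0.989, -0.001, 0.001]
ft_force: [0.9, 0.7, -1.3]
grip_width: 0.0292
grasp_force: 60.3
at [0.4358 0.1595 0.0938] shift [-0.0004 -0.0009 -0.0004] turn [ 0.0009  0.0009 -0.0007] j6 0.06
```

```bash
python3 -m jog '[0,-0.0005,-0.003,0,0,0,0,-0.0005,-0.004,0,0,0,0,-0.0005,-0.004,0,0,0]'
```

```text
clock: 17.82
eef_pos: [0.4358, 0.1594, 0.0936]
tool_rot: [-0.147, 0.989, -0.0, 0.001]
ft_force: [-8.5, -3.4, 26.3]
grip_width: 0.0286
grasp_force: 64.0
```

Contact. Release, lift and inspect.

```bash
python3 -m jog '[0,0,0.002,0,0,0,0,0,0.002,0,0,0,0,0,0.002,0,0,0,0,0,0.002,0,0,0,0,0,0.002,0,0,0,0,0,0.05,0,0,0,0,0,0.1,0,0,0,0,0,0.15,0,0,0,0,0,0.17,0,0,0,0,0,0.17,0,0,0]' 1
python3 - <<'E'
from h import *
c,p,d=cam('wrist','w7.png'); W=cloud(c,d);z=W[...,2]
g=p.max(2);X=W[...,0]-.4355;Y=W[...,1]-.1588;a=np.radians(16.8)
r=(abs(X*np.cos(a)+Y*np.sin(a))<.095)&(abs(-X*np.sin(a)+Y*np.cos(a))<.045)&(d>0)
for n,k in(('mat',r&(z<.009)&(g<45)),('top',r&(z>.04)&(z<.06)&(g>50)),('all',r&(z>.009)&(z<.06))):
  k=cv2.morphologyEx(k.astype(np.uint8),cv2.MORPH_OPEN,np.ones((3,3)))>0
  print(n,cv2.minAreaRect(W[k][:,:2].astype(np.float32)*1000),np.median(z[k]))
goto(.457,-.117,.2,180)
r=bot.tip_of('stapler_mid','wrist');print([(w(c,x['at']).round(4),x['confidence']) for x in r])
E
```

```text
clock: 18.65
eef_pos: [0.438, 0.16, 0.2308]
tool_rot: [-0.147, 0.989, -0.0, 0.005]
ft_force: [0.8, -0.2, -0.3]
grip_width: 0.0854
grasp_force: 0.0
mat ((435.373291015625, 158.5322265625), (159.2569580078125, 66.29202270507812), 16.90866470336914) 0.0029206010162265428
top ((435.1616516113281, 160.10757446289062), (121.92755126953125, 29.700115203857422), 17.3397274017334) 0.04884277312983781
all ((433.61285400390625, 159.87728881835938), (125.09736633300781, 35.776832580566406), 16.905784606933594) 0.048698087805153834
at [0.4368 0.1595 0.2283] shift [ 0.0253 -0.3456 -0.0353] turn [ 0.0005  0.0027 -0.1473] j6 0.06
[(array([0.4345, 0.1606, 0.0319]), 0.8)]
```

View pics/w7.png

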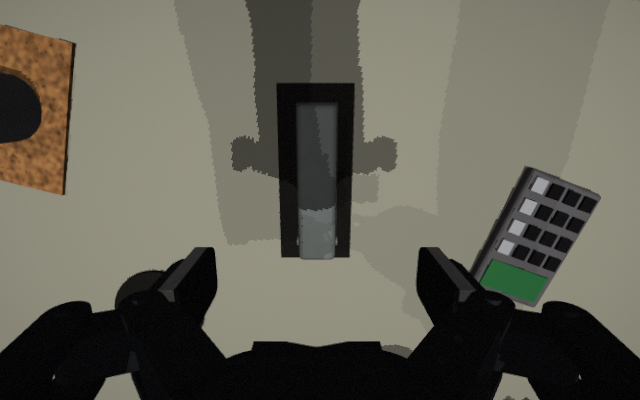

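The stapler (316,180) lies centred along the oblong mat (315,170), within about 1.5 mm. Now the pot.

```bash
python3 -m jog '[0.025,-0.346,-0.035,0,0,-0.147,0.025,-0.346,-0.035,0,0,-0.147,0.025,-0.346,-0.035,0,0,-0.147,0.025,-0.346,-0.035,0,0,-0.147,0.025,-0.346,-0.035,0,0,-0.147,0.025,-0.346,-0.035,0,0,-0.147,0.025,-0.346,-0.035,0,0,-0.147,0.025,-0.346,-0.035,0,0,-0.147,0.025,-0.346,-0.035,0,0,-0.147,0.025,-0.346,-0.035,0,0,-0.147]'
python3 - <<'E'
from h import *
c,p,d=cam('wrist'); W=cloud(c,d);z=W[...,2]
k=(z>.06)&(z<.073)&(abs(W[...,0]-.457)<.045)&(abs(W[...,1]+.117)<.045)
q=W[k][:,:2].astype(np.float32)*1000;(cx,cy),r=cv2.minEnclosingCircle(q);print(k.sum(),cx,cy,r,np.median(z[k]))
goto(cx/1000,cy/1000,.102,180)
E
```

```text
clock: 19.58
eef_pos: [0.4543, -0.1173, 0.1966]
tool_rot: [-0.0, 1.0, -0.0, -0.002]
ft_force: [-0.1, 0.7, 0.3]
grip_width: 0.0855
grasp_force: 0.0
6294 453.9879150390625 -115.09362030029297 28.895063400268555 0.06710642944484203
at [ 0.4546 -0.1168  0.197 ] shift [-0.0007  0.0022 -0.1188] turn [ 0.0005 -0.0014 -0.0007] j6 -0.25
```

```bash
python3 -m jog '[-0.0007,0.0022,-0.05,0,0,0,-0.0007,0.0022,-0.09,0,0,0,-0.0007,0.0022,-0.118,0,0,0,-0.0007,0.0022,-0.118,0,0,0]'
python3 -m jog '[0,0,0,0,0,0,0,0,0,0,0,0,0,0,0,0,0,0,0,0,0,0,0,0,0,0,0,0,0,0,0,0,0,0,0,0,0,0,0,0,0,0,0,0,0,0,0,0]' -1
python3 -c "
from h import *
goto(.6184,.0465,.18,180)"
```

```text
clock: 19.97
eef_pos: [0.4512, -0.1135, 0.0995]
tool_rot: [-0.002, 1.0, 0.0, -0.005]
ft_force: [-0.6, -0.8, -0.4]
grip_width: 0.0852
grasp_force: 0.0
clock: 20.63
eef_pos: [0.4565, -0.1161, 0.1058]
tool_rot: [-0.0, 1.0, -0.001, 0.002]
ft_force: [0.2, 0.5, 7.0]
grip_width: 0.0568
grasp_force: 64.2
at [ 0.4565 -0.1161  0.1058] shift [0.2023 0.2033 0.0927] turn [ 0.0011  0.0023 -0.0005] j6 -0.25
```

```bash
python3 -m jog '[0,0,0.04,0,0,0,0,0,0.08,0,0,0,0.03,0.03,0.09,0,0,0,0.204,0.203,0.09,0,0,0,0.204,0.203,0.09,0,0,0,0.204,0.203,0.09,0,0,0,0.204,0.203,0.09,0,0,0,0.204,0.203,0.09,0,0,0,0.204,0.203,0.09,0,0,0,0.204,0.203,0.09,0,0,0]'
python3 -m jog '[0.001,0,-0.05,0,0,0,0.001,0,-0.075,0,0,0,0.001,0,-0.075,0,0,0,0.001,0,-0.075,0,0,0]'
python3 - <<'E'
from h import *
goto(.6184,.0465,.104,180)
c,p,d=cam('wrist','w8.png'); W=cloud(c,d);z=W[...,2]
k=(z>.06)&(z<.095)&(abs(W[...,0]-.618)<.045)&(abs(W[...,1]-.0465)<.045)&(p.max(2)>90)
print(k.sum(),np.median(z[k]),cv2.minAreaRect(W[k][:,:2].astype(np.float32)*1000))
E
```

```text
clock: 21.47
eef_pos: [0.6186, 0.0478, 0.1754]
tool_rot: [-0.002, 1.0, -0.001, -0.0]
ft_force: [-0.7, 0.2, -0.5]
grip_width: 0.0565
grasp_force: 64.4
clock: 21.8
eef_pos: [0.6169, 0.0452, 0.1149]
tool_rot: [0.0, 1.0, -0.001, -0.002]
ft_force: [-0.8, -0.1, -1.3]
grip_width: 0.0566
grasp_force: 64.4
at [0.6169 0.0452 0.1149] shift [ 0.0019  0.0016 -0.0136] turn [ 0.0013 -0.0022  0.0004] j6 0.07
10024 0.07589744815616958 ((610.1950073242188, 46.08599853515625), (68.64712524414062, 62.37840270996094), 49.22533416748047)
```

View pics/w8.png

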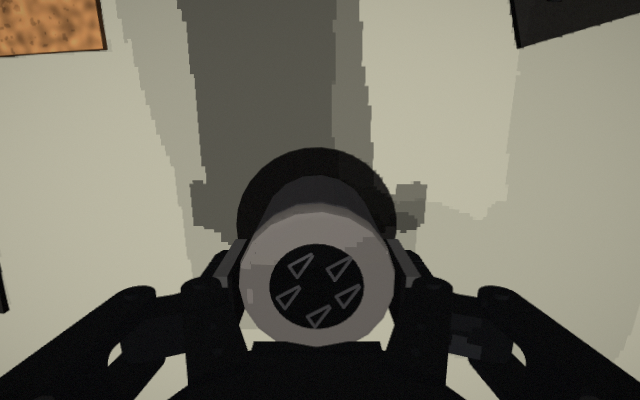

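The pot (316,275) is upright over the round mat (316,225), so I'll lower it to contact.

```bash
python3 -m jog '[0.001,0.001,-0.008,0,0,0,0.001,0.001,-0.012,0,0,0,0.001,0.001,-0.0136,0,0,0,0.001,0.001,-0.0136,0,0,0,0.001,0.001,-0.0136,0,0,0]'
```

```text
clock: 22.27
eef_pos: [0.6201, 0.0471, 0.1059]
tool_rot: [-0.0, 1.0, -0.001, 0.001]
ft_force: [-0.9, -0.4, 1.8]
grip_width: 0.0569
grasp_force: 64.8
```

```bash
python3 -m jog '[0,0,-0.002,0,0,0,0,0,-0.002,0,0,0]'
python3 -m jog '[0,0,0,0,0,0,0,0,0,0,0,0,0,0,0,0,0,0,0,0,0,0,0,0,0,0,0,0,0,0,0,0,0.05,0,0,0,0,0,0.1,0,0,0,0,0,0.15,0,0,0,0,0,0.17,0,0,0,0,0,0.17,0,0,0]' 1
python3 - <<'E'
from h import *
c,p,d=cam('wrist','w9.png'); W=cloud(c,d);z=W[...,2];g=p.max(2)
r=(abs(W[...,0]-.618)<.06)&(abs(W[...,1]-.0465)<.06)&(d>0)
for n,k in(('mat',r&(z<.009)&(g<50)),('pot',r&(z>.06)&(z<.075))):
  k=cv2.morphologyEx(k.astype(np.uint8),cv2.MORPH_OPEN,np.ones((3,3)))>0
  print(n,cv2.minEnclosingCircle(W[k][:,:2].astype(np.float32)*1000),np.median(z[k]))
cam('top','top9.png')
E
```

```text
clock: 22.43
eef_pos: [0.6201, 0.047, 0.1059]
tool_rot: [-0.0, 1.0, -0.001, 0.001]
ft_force: [-3.8, -1.5, 10.5]
grip_width: 0.057
grasp_force: 65.8
clock: 23.27
eef_pos: [0.6223, 0.0474, 0.2456]
tool_rot: [-0.0, 1.0, -0.001, 0.006]
ft_force: [0.7, 0.0, -0.4]
grip_width: 0.0854
grasp_force: 0.0
mat ((617.989013671875, 45.94318389892578), 46.28862380981445) 0.0029036116799351364
pot ((617.92578125, 48.697288513183594), 28.885679244995117) 0.06709375968183093
```

View pics/w9.png

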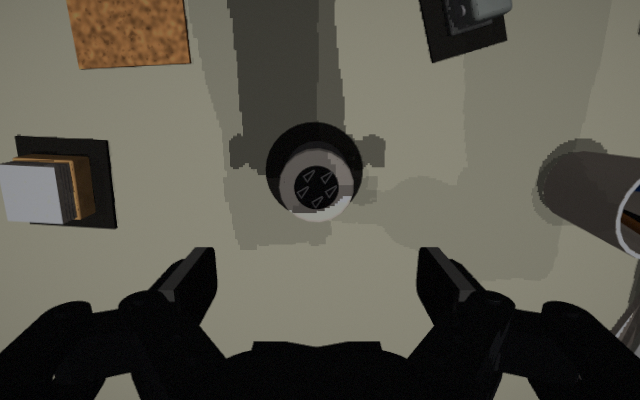

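View pics/top9.png

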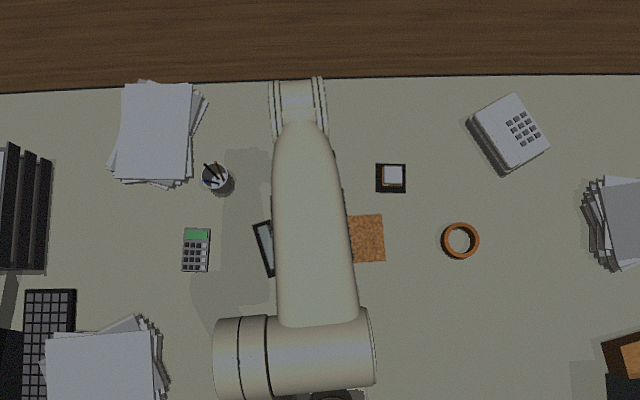

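The pot (316,187) stands upright and centred to about 2 mm on the round mat (314,168). The bystanders are where they started, and the gripper is clear of everything.

```bash
python3 -c "
from workcell import bot
print(bot.job_done())"
```

```text
the job is handed in; nothing more can be done
None
```

The stapler, clip pot and note block are each upright, straight and centred on their own mats to within about 3 mm by camera, the bystanders were left alone, and the job was handed in at about 23 s.

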